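# Seat, rock-check and gauge the die brackets on the stepped anvil

## Task

Stand every cast bracket on the anvil in its one stable pose, level and astride the step with its long foot on the lower level, and check by touch, tallest bracket first, that it does not rock: press down with a fingertip on the ledge over its long foot, then on the ledge over its short foot. When all are checked, take the flat gauge from the rack and, again tallest first, push its blade into the slot on top of each bracket until the shoulder is fully home, then stand the gauge upright in a free slot of the rack, again with its shoulder down on the rack. Leave the dies and the eyelet dish where they are, with all brackets still level on the anvil.

Things in the scene. Friction and masses are not known exactly. Their poses are not given: they have to be found in the camera images.
- anvil: Fixed cast-iron anvil with a two-level top, 160 (x) x 320 (y) mm. Origin: under its centre, on the table. Along the line x = 0 of its own frame runs a vertical step: the lower level (own x from -80 to 0, the robot's side) is 30 mm above the table, the upper level (own x from 0 to +80) is 50 mm above it.
- rack: Fixed wooden rack 56 (x) x 262 (y) x 46 (z) mm, origin under its centre on the table. Six slots in a row at own y = -105, -63, -21, 21, 63, 105 mm (x = 0); each slot is 8 mm wide in x, 30 mm long in y and 36 mm deep, open at the top. Three hold dies (heads 28 mm above the rack), one the gauge, two are empty; this varies.
- gauge_c (a point): Flat steel gauge, 80 mm long in all, 120 g: a flat grip 40 (own x) x 14 (own y) x 50 (z) mm, and under it a blade 22 (x) x 4 (y) x 30 (z) mm. This point is the middle of the grip, 55 mm above the blade's tip and 25 mm above the shoulder (the underside of the grip, which overhangs the blade all round). Own z points from the tip to the grip.
- gauge_tip (a point): Middle of the lower end of the gauge's blade. At the start the gauge stands upright in a rack slot, shoulder on the rack's top, the blade's width (own x) along the row of slots.
- tall_c (a point): Cast-iron bracket with the tallest hub, 0.4-0.65 kg; may be absent (2 or 3 of 3 brackets are there). 110 (own x) x 56 (y) x 102 mm high. Point: on the hub's middle line, 46 mm above the long foot's sole (76 above the table when seated). Own z is up when level. The hub is 46 (x) x 34 (y) mm, from height 30 to 102 above that sole: grip it by its sides, 34 mm apart in y.
- tall_slot (a point): Middle of the mouth of the gauge slot in the flat hub top of the tallest bracket, 56 mm above tall_c: slot 30 (own x) x 8 (own y) mm, 36 mm deep. On a flat surface the bracket leans 14 degrees, its short-foot end (own +x) down; astride the anvil's step it stands level.
- tall_long (a point): Middle of the flat ledge (30 x 56 mm) on top of the tallest bracket's long foot, which is 46 mm high under it and spans own x from -55 to -25 mm. Between the two feet is a gap of 50 mm.
- tall_short (a point): Middle of the flat ledge (30 x 56 mm) on top of the tallest bracket's short foot, which spans own x from +25 to +55 mm; its sole is 20 mm higher than that of the long foot, the ledges are level with each other.
- mid_c (a point): Cast-iron bracket with the middle-height hub, 0.4-0.65 kg; may be absent (2 or 3 of 3 brackets are there). 110 (own x) x 56 (y) x 88 mm high. Point: on the hub's middle line, 46 mm above the long foot's sole (76 above the table when seated). Own z is up when level. The hub is 46 (x) x 34 (y) mm, from height 30 to 88 above that sole: grip it by its sides, 34 mm apart in y.
- mid_slot (a point): Middle of the mouth of the gauge slot in the flat hub top of the middle-height bracket, 42 mm above mid_c: slot 30 (own x) x 8 (own y) mm, 36 mm deep. On a flat surface the bracket leans 14 degrees, its short-foot end (own +x) down; astride the anvil's step it stands level.
- mid_long (a point): Middle of the flat ledge (30 x 56 mm) on top of the middle-height bracket's long foot, which is 46 mm high under it and spans own x from -55 to -25 mm. Between the two feet is a gap of 50 mm.
- mid_short (a point): Middle of the flat ledge (30 x 56 mm) on top of the middle-height bracket's short foot, which spans own x from +25 to +55 mm; its sole is 20 mm higher than that of the long foot, the ledges are level with each other.
- low_c (a point): Cast-iron bracket with the lowest hub, 0.4-0.65 kg; may be absent (2 or 3 of 3 brackets are there). 110 (own x) x 56 (y) x 74 mm high. Point: on the hub's middle line, 46 mm above the long foot's sole (76 above the table when seated). Own z is up when level. The hub is 46 (x) x 34 (y) mm, from height 30 to 74 above that sole: grip it by its sides, 34 mm apart in y.
- low_slot (a point): Middle of the mouth of the gauge slot in the flat hub top of the lowest bracket, 28 mm above low_c: slot 30 (own x) x 8 (own y) mm, 36 mm deep. On a flat surface the bracket leans 14 degrees, its short-foot end (own +x) down; astride the anvil's step it stands level.
- low_long (a point): Middle of the flat ledge (30 x 56 mm) on top of the lowest bracket's long foot, which is 46 mm high under it and spans own x from -55 to -25 mm. Between the two feet is a gap of 50 mm.
- low_short (a point): Middle of the flat ledge (30 x 56 mm) on top of the lowest bracket's short foot, which spans own x from +25 to +55 mm; its sole is 20 mm higher than that of the long foot, the ledges are level with each other.
- dish: Pewter dish of brass eyelets, 100 mm across, 22 mm high; origin under its centre. Leave it.
- die0: Steel setting die in the rack: round head on a flat tang, 58 mm from tang to tip; origin at the tang's end. Leave it.
- die1: Steel setting die in the rack: round head on a flat tang, 58 mm from tang to tip; origin at the tang's end. Leave it.
- die2: Steel setting die in the rack: round head on a flat tang, 58 mm from tang to tip; origin at the tang's end. Leave it.
Mind the look-alikes: they are no part of the job. Leave any green look-alike of the part that bears tall_c alone. Leave any red look-alike of the part that bears mid_c alone.

How it is judged:
On the way, in this order (a step that is already met when the one before it is completed fails the run):
1. the tall bracket stands level astride the step and a finger presses down on the ledge over its long foot (angle between tall_c's own z axis and vertical below 0.05 rad and z of tall_c in the frame of anvil between 0.072 and 0.08 m and y of tall_c in the frame of anvil between -0.17 and 0.17 m and contact force between the fingers and tall above 1.5 N and horizontal distance between the grasp point and tall_long below 0.02 m), for 0.1 s.
2. the tall bracket stands level astride the step and a finger presses down on the ledge over its short foot (angle between tall_c's own z axis and vertical below 0.05 rad and z of tall_c in the frame of anvil between 0.072 and 0.08 m and y of tall_c in the frame of anvil between -0.17 and 0.17 m and contact force between the fingers and tall above 1.5 N and horizontal distance between the grasp point and tall_short below 0.02 m), for 0.1 s.
3. the mid bracket stands level astride the step and a finger presses down on the ledge over its long foot (angle between mid_c's own z axis and vertical below 0.05 rad and z of mid_c in the frame of anvil between 0.072 and 0.08 m and y of mid_c in the frame of anvil between -0.17 and 0.17 m and contact force between the fingers and mid above 1.5 N and horizontal distance between the grasp point and mid_long below 0.02 m), for 0.1 s.
4. the mid bracket stands level astride the step and a finger presses down on the ledge over its short foot (angle between mid_c's own z axis and vertical below 0.05 rad and z of mid_c in the frame of anvil between 0.072 and 0.08 m and y of mid_c in the frame of anvil between -0.17 and 0.17 m and contact force between the fingers and mid above 1.5 N and horizontal distance between the grasp point and mid_short below 0.02 m), for 0.1 s.
5. the low bracket stands level astride the step and a finger presses down on the ledge over its long foot (angle between low_c's own z axis and vertical below 0.05 rad and z of low_c in the frame of anvil between 0.072 and 0.08 m and y of low_c in the frame of anvil between -0.17 and 0.17 m and contact force between the fingers and low above 1.5 N and horizontal distance between the grasp point and low_long below 0.02 m), for 0.1 s.
6. the low bracket stands level astride the step and a finger presses down on the ledge over its short foot (angle between low_c's own z axis and vertical below 0.05 rad and z of low_c in the frame of anvil between 0.072 and 0.08 m and y of low_c in the frame of anvil between -0.17 and 0.17 m and contact force between the fingers and low above 1.5 N and horizontal distance between the grasp point and low_short below 0.02 m), for 0.1 s.
7. the gauge blade is in the slot of the tall bracket up to its shoulder, the bracket level (angle between tall_c's own z axis and vertical below 0.05 rad and z of tall_c in the frame of anvil between 0.072 and 0.08 m and y of tall_c in the frame of anvil between -0.17 and 0.17 m and z of gauge_tip in the frame of tall_slot below -0.026 m and x of gauge_tip in the frame of tall_slot between -0.015 and 0.015 m and y of gauge_tip in the frame of tall_slot between -0.006 and 0.006 m), for 0.2 s.
8. the gauge blade is in the slot of the mid bracket up to its shoulder, the bracket level (angle between mid_c's own z axis and vertical below 0.05 rad and z of mid_c in the frame of anvil between 0.072 and 0.08 m and y of mid_c in the frame of anvil between -0.17 and 0.17 m and z of gauge_tip in the frame of mid_slot below -0.026 m and x of gauge_tip in the frame of mid_slot between -0.015 and 0.015 m and y of gauge_tip in the frame of mid_slot between -0.006 and 0.006 m), for 0.2 s.
9. the gauge blade is in the slot of the low bracket up to its shoulder, the bracket level (angle between low_c's own z axis and vertical below 0.05 rad and z of low_c in the frame of anvil between 0.072 and 0.08 m and y of low_c in the frame of anvil between -0.17 and 0.17 m and z of gauge_tip in the frame of low_slot below -0.026 m and x of gauge_tip in the frame of low_slot between -0.015 and 0.015 m and y of gauge_tip in the frame of low_slot between -0.006 and 0.006 m), for 0.2 s.
At the end, for the whole second after the job is handed in: Every bracket present stands level (within 0.05 rad) astride the anvil's step with its height within 4 mm of fully seated, and the gauge stands upright in a rack slot with its shoulder within 5 mm of the rack's top (angle between each of tall_c, mid_c, low_c's own z axis and vertical below 0.05 rad and z of tall_c in the frame of anvil between 0.072 and 0.08 m and y of tall_c in the frame of anvil between -0.17 and 0.17 m and z of mid_c in the frame of anvil between 0.072 and 0.08 m and y of mid_c in the frame of anvil between -0.17 and 0.17 m and z of low_c in the frame of anvil between 0.072 and 0.08 m and y of low_c in the frame of anvil between -0.17 and 0.17 m and x of gauge_tip in the frame of rack between -0.006 and 0.006 m and y of gauge_tip in the frame of rack between -0.125 and 0.125 m and z of gauge_tip in the frame of rack below 0.021 m and angle between gauge_c's own z axis and vertical below 0.12 rad); the robot touches nothing.
It fails at once if a die or the eyelet dish is moved more than 5 cm (distance of any of dish, die0, die1, die2 from where it was at the start of the episode above 0.05 m).
Of tall, mid, low only 2 to 3 are there at a start; the rules pass over those that are not, and their reading is None.
At some moment in a run one of tall, mid, low may be knocked a few centimetres aside while the robot is not near it.
It also fails if it takes over 210 s, if anything falls off the work surface, if the arm or the gripper's body presses on something with over 40 N, if the wrist force passes 120 N, or if a joint passes its speed limit or range.

## Robot

A 7-joint arm with a two-finger parallel gripper is mounted at the origin on the work surface. World frame = base frame: x ahead of the robot, y to its left, z up, the work surface at z = 0. Lengths are in m, angles in rad, forces in N, time in s.
With the tool pointing down it reaches from about 0.4 to 0.85 m from the base axis. Payload 10.4 kg.
Tool frame: the origin (TCP) lies at the very end of the fingers, on their centre line; the grasp point (between the pads) lies 19 mm behind it; z points along the fingers, y is the line along which they close (so a half turn about z gives the same grasp; the last joint's range is limited). The gripper opens to 87 mm and grips with 3 to 60 N. Pads are 19 mm wide; open, the fingers measure 117 mm over their backs; the gripper's body (75 mm by 190 mm) begins 51 mm behind the grasp point.
Start: joints at [1.137, 0.332, -0.065, 1.46, 0.022, 1.35, -0.088], TCP at [0.25, -0.573, 0.223] pointing down, gripper open.
Joint ranges: [-2.6, 2.6], [-0.5, 2.12], [-1.47, 1.34], [0.16, 2.42], [-1.27, 4.41], [0.06, 2.06], [-2.6, 2.6]. Speed limits (rad/s): [2.22, 2.22, 2.79, 2.79, 3.14, 3.14, 3.14].

## Interface

Orientations are given as a unit quaternion [x, y, z, w].
In Python, from bench import * gives the robot as it stands.
- The arm moves only by the tool step_arm, never from a script. Its arguments are lists of equal length, an entry for each row: "delta_pos": the shift along the world's x, y, z in units of 25 mm (1.0 is 25 mm), a list of three; "turn": the turn about the world's z in units of 0.12 rad (1.0 is 0.12 rad). In form: {"delta_pos": [[tx, ty, tz], ...], "turn": [turn, ...]}. A call has 1 to 12 rows; each row shifts and turns the commanded pose from where the row before left it; what a row does not reach is not made up. A row lasts 1/10 s, in which the tool goes at most 50 mm and 8.59 degrees, less where a joint would pass 70% of its speed; a pose out of reach is approached as far as the arm can. A call with a number of a shift or a turn outside -1 to 1 is refused whole. A call with a gripper value outside its range is refused whole. "grip" is the closure, from 0 (fully open) to 1 (shut), set as the call begins (left out, the last holds). The fingers move at their own pace and stop on an object; "newtons" is the grip in N (left out, the last holds). Time passes only in rows, so rows that do not move let the fingers close. It gives the time, the measured TCP pose, the force, the opening and the grip force at its end, in the units of the state.
- read_state(): the state, without advancing time (a new reading comes with each control period).
- camera(name): name is "side" or "top"; returns a dict with "image" (480x640x3 uint8, red, green, blue), "z_map" (480x640 float32, m along the optical axis (not along the pixel's ray), 0 where there is no reading), "mtx" (3x3 intrinsics, pixels), "dist" ([k1, k2, p1, p2, k3] as OpenCV has them; the pictures are not rectified), "view" (4x4, takes a point from world to camera coordinates). Camera axes: x right, y up, looking along -z (the intrinsics and any distortion apply to the point x, -y, -z); pixel columns grow to the right and rows downward; lengths in m; the calibration is good to about 2 mm. A picture is of the moment at which its call begins.
- close_job(): hands the job in; it is judged then, once.
The state is a dict: "time": time; "joint_positions": joint angles; "joint_vel": joint speeds; "joint_torque": joint torques, N m; "ee_pos": TCP position; "eef_rot": TCP orientation; "ft_force": force on the tool from outside, world axes, zero at the start; "torque": the same for the moment, N m; "width": finger opening in m; "grip_force": force on a finger pad.
Only numpy, scipy, OpenCV 4.12 (cv2) and the standard library are available. Lean on these libraries where they do the work, as an engineer would, in place of code of your own. Each camera call takes 0.05 s, during which the arm holds its last target. There are 200 camera calls.

## Working session

There is one attempt and no reset: what is moved stays moved. The work goes in short steps, Python scripts to look and compute and a tool call to move; the robot and the scene stay as the last step left them, time stands still between calls to the robot, and variables do not carry over. Pictures are saved under pics/ and viewed, at most 14 in all, crops included, and the job is handed in when it is done.

Besides the shell and the picture viewer there is one more tool, called after "Call:" as a command line: name --pt "numbers of a row" for each row, then --argument value for the rest. step_arm: Moves the arm, as the interface text tells. Shifts and turns lie within -1 to 1; 1 stands for 25 mm of shift or 0.12 rad of turn. Its arguments: {"type":"object","properties":{"delta_pos":{"type":"array"},"turn":{"type":"array"},"grip":{"type":"number"},"newtons":{"type":"number"}},"required":["delta_pos","turn"]}

```bash
mkdir -p pics; cat > h.py <<'E'
from bench import *
import numpy as np, cv2
def snap(n,f):
    c=camera(n); cv2.imwrite(f'pics/{f}.png',c['image'][:,:,::-1]); np.savez(f'{f}.npz',**c); return c
def cloud(c):
    h,w=c['z_map'].shape
    u,v=np.meshgrid(np.arange(w),np.arange(h))
    p=cv2.undistortPoints(np.stack([u,v],-1).reshape(-1,1,2).astype(np.float32),c['mtx'],c['dist']).reshape(h,w,2)
    z=c['z_map']; P=np.stack([p[...,0]*z,-p[...,1]*z,-z,np.ones_like(z)],-1)
    W=P@np.linalg.inv(c['view']).T; W=W[...,:3]; W[z==0]=np.nan; return W
E
python3 - <<'E'
from h import *
for n in('top','side'):
    c=snap(n,n+'0'); W=cloud(c); print(n,c['view'].round(3).tolist(),c['mtx'].round(1).tolist(),c['dist'])
s=read_state();print(s['ee_pos'],s['eef_rot'],s['width'],s['ft_force'])
E
```

```text
top [[0.018, -1.0, -0.019, 0.104], [0.984, 0.014, 0.178, -0.569], [-0.178, -0.022, 0.984, -1.212], [0.0, 0.0, 0.0, 1.0]] [[520.6, 0.0, 318.9], [0.0, 520.6, 248.3], [0.0, 0.0, 1.0]] [-0.08794481  0.          0.          0.          0.        ]
side [[0.979, -0.203, 0.007, -0.517], [0.151, 0.752, 0.642, -0.213], [-0.136, -0.627, 0.767, -0.999], [0.0, 0.0, 0.0, 1.0]] [[467.6, 0.0, 317.6], [0.0, 467.6, 241.2], [0.0, 0.0, 1.0]] [-0.10468594  0.          0.          0.          0.        ]
[ 0.24951587 -0.57267996  0.22184799] [ 9.78968961e-01  2.04008346e-01 -1.32672243e-04 -5.91726139e-04] 0.08711723542451956 [ 0.10626052 -0.25137139 -0.00880677]
```

View pics/top0.png

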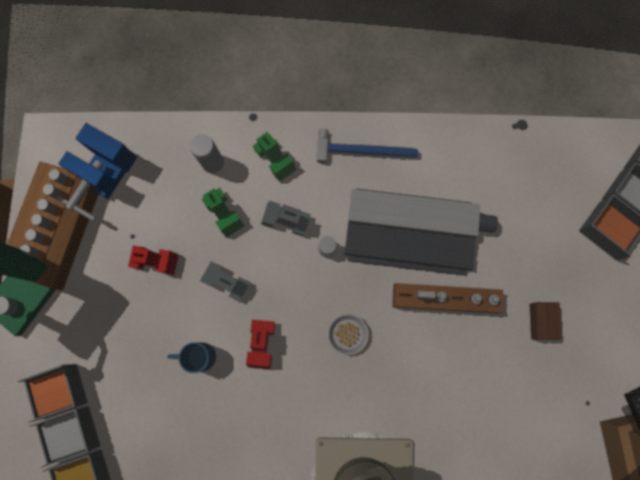

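View pics/side0.png

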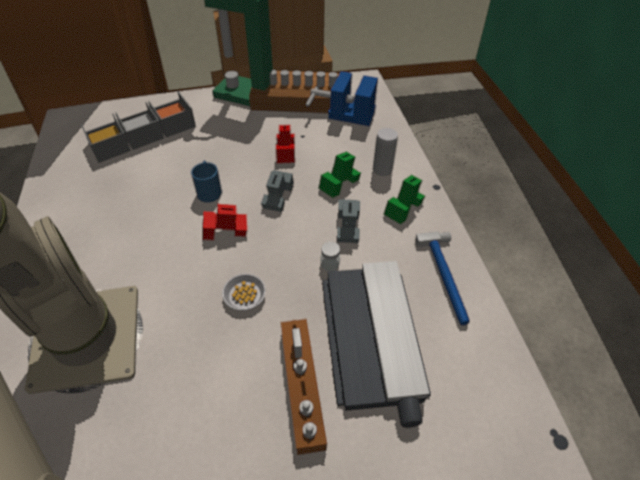

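Candidates: grey at top (286,217) and (226,281); green at (275,157) and (222,212), and red at (153,260) and (260,343), which look like the named look-alikes. The anvil is at (412,230), the rack at (448,298) with the gauge at (430,295), and the dish at (349,334). Next I'll measure hub heights and take a close crop.

```bash
cat > m.py <<'E'
from h import *
def main():
  c=dict(np.load('top0.npz')); W=cloud(c)
  for n,(u0,u1,v0,v1) in dict(gA=(255,320,190,245),gB=(195,260,255,308),grA=(245,300,125,185),grB=(195,248,180,240),rA=(120,185,240,280),rB=(240,285,312,375)).items():
    R=W[v0:v1,u0:u1].reshape(-1,3); R=R[R[:,2]>.012]; t=R[R[:,2]>R[:,2].max()-.02]
    print(n,'zmax',np.percentile(R[:,2],[90,97,99.5]).round(4),'ctr',np.median(R,0).round(3),'top',t.mean(0).round(3),len(t))
  R=W[180:275,340:500].reshape(-1,3)
  for a,b in((.022,.038),(.042,.058)):
    t=R[(R[:,2]>a)&(R[:,2]<b)].astype(np.float32); print('anvil',t[:,2].mean(),cv2.minAreaRect(t[:,:2]))
  R=W[275:320,385:512].reshape(-1,3); t=R[(R[:,2]>.04)&(R[:,2]<.052)].astype(np.float32); print('rack',t[:,2].mean(),cv2.minAreaRect(t[:,:2]))
  im=c['image'][...,::-1]
  a=cv2.resize(im[185:310,190:320],None,fx=4,fy=4,interpolation=3); a=cv2.resize(a,(400,385)); b=cv2.resize(im[275:320,385:515],(400,138),interpolation=3)
  s=dict(np.load('side0.npz'))['image'][...,::-1]; d=cv2.resize(s[140:250,255:365],(385,385),interpolation=3)
  o=np.zeros((530,790,3),np.uint8); o[:385,:400]=a;o[385:523,:400]=b;o[:385,402:787]=d
  cv2.imwrite('pics/crop1.png',cv2.convertScaleAbs(o,alpha=1.5))
main()
E
python3 m.py
```

```text
gA zmax [0.0938 0.0979 0.1005] ctr [0.641 0.193 0.049] top [0.642 0.185 0.092] 270
gB zmax [0.081  0.0844 0.0874] ctr [0.483 0.335 0.047] top [0.48  0.333 0.079] 237
grA zmax [0.0941 0.0984 0.1005] ctr [0.801 0.228 0.051] top [0.823 0.243 0.092] 261
grB zmax [0.0936 0.0972 0.0992] ctr [0.653 0.355 0.05 ] top [0.676 0.369 0.092] 258
rA zmax [0.0799 0.0838 0.0868] ctr [0.533 0.518 0.049] top [0.538 0.543 0.078] 257
rB zmax [0.0805 0.0841 0.0872] ctr [0.333 0.249 0.048] top [0.348 0.249 0.078] 278Traceback (most recent call last):
  File "m.py", line 16, in <module>
    main()
    ~~~~^^
  File "m.py", line 9, in main
    t=R[(R[:,2]>a)&(R[:,2]<b)].astype(np.float32); print('anvil',t[:,2].mean(),cv2.minAreaRect(t[:,:2]))
                                                                               ~~~~~~~~~~~~~~~^^^^^^^^^
cv2.error: OpenCV(4.12.0) /io/opencv/modules/imgproc/src/convhull.cpp:143: error: (-215:Assertion failed) total >= 0 && (depth == CV_32F || depth == CV_32S) in function 'convexHull'
```

```bash
sed -i 's/cv2.minAreaRect(t\[:,:2\])/cv2.minAreaRect(np.ascontiguousarray(t[:,:2]))/' m.py
cat >> m.py <<'E'
def br(W,box):
  u0,u1,v0,v1=box
  R=W[v0:v1,u0:u1].reshape(-1,3); R=R[R[:,2]>.02]
  led=R[R[:,2]<.062]; hub=R[R[:,2]>R[:,2].max()-.018]
  # highest part of leaning: print ledge points split along long axis
  r=cv2.minAreaRect(np.ascontiguousarray(R[:,:2].astype(np.float32)))
  b=cv2.boxPoints(r); e=[b[1]-b[0],b[2]-b[1]]; e=max(e,key=np.linalg.norm); e/=np.linalg.norm(e)
  s=(R[:,:2]-np.array(r[0]))@e
  print('rect',r,'axis',e,np.degrees(np.arctan2(e[1],e[0])))
  n=np.array([-e[1],e[0]]); q=(R[:,:2]-np.array(r[0]))@n
  for k in np.arange(-.065,.066,.01):
    m=(s>=k)&(s<k+.01)
    if m.any(): print(round(k+.005,3),np.median(R[m,2]).round(3),R[m,2].max().round(3),m.sum(),q[m].min().round(3),q[m].max().round(3))
if __name__=='__main__':
  W=cloud(dict(np.load('top0.npz'))); br(W,(255,320,190,245)); br(W,(195,260,255,308))
E
python3 m.py | tail -n +7
```

```text
anvil 0.030323397 ((0.5838157534599304, -0.13790471851825714), (0.13544566929340363, 0.3813539147377014), 3.862772226333618)
anvil 0.05019083 ((0.6595354080200195, -0.14308157563209534), (0.3677084147930145, 0.08332251012325287), 83.75666046142578)
rack 0.046318702 ((0.4525642693042755, -0.20091935992240906), (0.264148473739624, 0.057467568665742874), 87.56279754638672)
rect ((0.6375963687896729, 0.17794275283813477), (0.16671234369277954, 0.06854689866304398), 68.29077911376953) axis [0.36989617 0.92907315] 68.29078
-0.04 0.027 0.027 1 0.019 0.019
-0.03 0.026 0.035 75 -0.033 0.022
-0.02 0.029 0.092 93 -0.034 0.023
-0.01 0.034 0.096 145 -0.033 0.025
0.0 0.088 0.097 86 -0.021 0.019
0.01 0.091 0.099 86 -0.019 0.016
0.02 0.094 0.101 86 -0.018 0.017
0.03 0.089 0.101 59 -0.018 0.018
0.04 0.05 0.077 48 -0.015 0.03
0.05 0.046 0.053 91 -0.025 0.031
0.06 0.048 0.054 104 -0.024 0.032
0.07 0.05 0.057 87 -0.023 0.034
rect ((0.4840569496154785, 0.341791033744812), (0.10930570960044861, 0.05629660189151764), 63.23137664794922) axis [0.45038882 0.8928326 ] 63.23137
-0.05 0.026 0.033 89 -0.028 0.028
-0.04 0.028 0.033 94 -0.027 0.027
-0.03 0.033 0.081 154 -0.028 0.028
-0.02 0.076 0.083 55 -0.017 0.017
-0.01 0.078 0.086 62 -0.016 0.016
0.0 0.081 0.087 64 -0.017 0.017
0.01 0.083 0.091 58 -0.017 0.017
0.02 0.047 0.055 19 -0.026 0.024
0.03 0.045 0.054 100 -0.028 0.028
0.04 0.048 0.057 101 -0.028 0.027
0.05 0.05 0.056 79 -0.027 0.028
```

View pics/crop1.png

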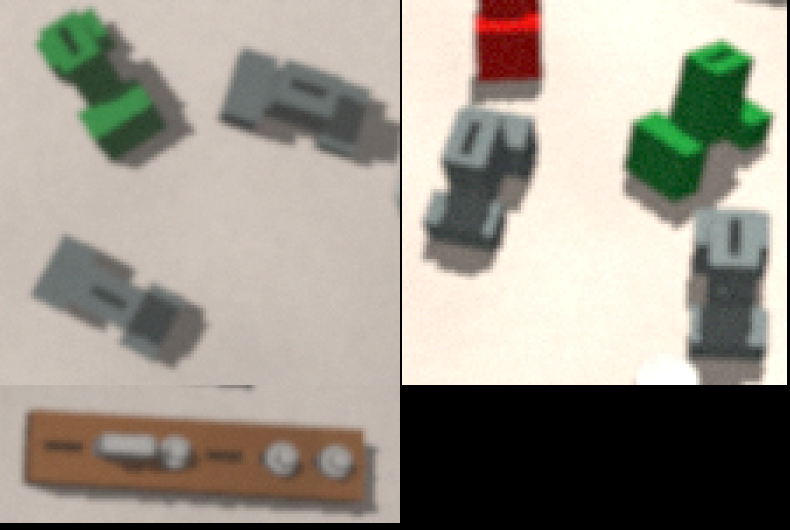

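Grey A (286,217) is tall (hub top about 0.100 m leaning) and grey B (226,281) is mid (about 0.087 m). Low is absent. In the crop the rack slots left to right are empty, gauge, die, empty, die, die. Next: refine the tall, anvil, rack and gauge poses.

```bash
python3 - <<'E'
from m import *
W=cloud(dict(np.load('top0.npz')))
br(W,(258,314,195,240))
R=W[180:280,330:510].reshape(-1,3)
U=R[(R[:,2]>.044)&(R[:,2]<.056)];L=R[(R[:,2]>.025)&(R[:,2]<.034)]
xs=[]
for y in np.arange(-.28,.03,.02):
  a=U[abs(U[:,1]-y)<.01,0];b=L[abs(L[:,1]-y)<.01,0]
  if len(a)>5 and len(b)>5: xs.append((y,np.percentile(b,2),np.percentile(b,98),np.percentile(a,2),np.percentile(a,98)))
xs=np.array(xs); print(xs.round(3)); 
for i in range(1,5): print(np.polyfit(xs[:,0],xs[:,i],1).round(4))
for x in (.6,.62,.66,.68):
  a=R[(abs(R[:,0]-x)<.01)&(R[:,2]>.025),1]; print(x,np.percentile(a,[1,99]).round(3))
R=W[270:325,380:520].reshape(-1,3)
g=R[R[:,2]>.085]; print('gauge',g.mean(0),cv2.minAreaRect(np.ascontiguousarray(g[:,:2].astype(np.float32))),np.percentile(g[:,2],[5,50,95]))
t=R[(R[:,2]>.043)&(R[:,2]<.05)];
for x in (.435,.47):
  a=t[abs(t[:,0]-x)<.01,1]; print(x,np.percentile(a,[1,99]).round(3))
for y in (-.31,-.25,-.17,-.1):
  a=t[abs(t[:,1]-y)<.015,0]; print(y,np.percentile(a,[1,99]).round(3),np.median(a).round(3))
E
```

```text
gA zmax [0.0938 0.0979 0.1005] ctr [0.641 0.193 0.049] top [0.642 0.185 0.092] 270
gB zmax [0.081  0.0844 0.0874] ctr [0.483 0.335 0.047] top [0.48  0.333 0.079] 237
grA zmax [0.0941 0.0984 0.1005] ctr [0.801 0.228 0.051] top [0.823 0.243 0.092] 261
grB zmax [0.0936 0.0972 0.0992] ctr [0.653 0.355 0.05 ] top [0.676 0.369 0.092] 258
rA zmax [0.0799 0.0838 0.0868] ctr [0.533 0.518 0.049] top [0.538 0.543 0.078] 257
rB zmax [0.0805 0.0841 0.0872] ctr [0.333 0.249 0.048] top [0.348 0.249 0.078] 278
anvil 0.030323397 ((0.5838157534599304, -0.13790471851825714), (0.13544566929340363, 0.3813539147377014), 3.862772226333618)
anvil 0.05019083 ((0.6595354080200195, -0.14308157563209534), (0.3677084147930145, 0.08332251012325287), 83.75666046142578)
rack 0.046318702 ((0.4525642693042755, -0.20091935992240906), (0.264148473739624, 0.057467568665742874), 87.56279754638672)
rect ((0.6465209722518921, 0.19966904819011688), (0.11549606174230576, 0.056953273713588715), 75.05545806884766) axis [0.25788376 0.9661759 ] 75.055466
-0.06 0.026 0.035 16 -0.026 0.026
-0.05 0.027 0.033 92 -0.028 0.028
-0.04 0
[... 748 characters left out ...]
0.546  0.625  0.627  0.705]
 [-0.06   0.549  0.627  0.629  0.707]
 [-0.04   0.551  0.63   0.631  0.71 ]
 [-0.02   0.553  0.632  0.633  0.712]
 [ 0.     0.555  0.634  0.636  0.714]
 [ 0.02   0.558  0.636  0.638  0.717]]
[0.0635 0.5519]
[0.0866 0.6325]
[0.1069 0.6354]
[0.1062 0.7139]
0.6 [-0.271  0.047]
0.62 [-0.319  0.042]
0.66 [-0.316  0.038]
0.68 [-0.278  0.036]
gauge [ 0.45446845 -0.13786234  0.09580693] ((0.45453116297721863, -0.13775280117988586), (0.040077026933431625, 0.01417758408933878), 86.01844024658203) [0.09194095 0.09595698 0.09941912]
0.435 [-0.328 -0.071]
0.47 [-0.328 -0.072]
-0.31 [0.419 0.476] 0.443
-0.25 [0.423 0.476] 0.447
-0.17 [0.427 0.482] 0.446
-0.1 [0.428 0.484] 0.462
```

Call:
step_arm --pt "0.49 0.95 0" --pt "0.49 0.95 0" --pt "0.49 0.95 0" --pt "0.49 0.95 0" --pt "0.49 0.95 0" --pt "0.49 0.95 0" --pt "0.49 0.95 0" --pt "0.49 0.95 0" --pt "0.49 0.95 0" --pt "0.49 0.95 0" --pt "0.49 0.95 0" --pt "0.49 0.95 0" --turn '[0.25,0.25,0.25,0.25,0.25,0.25,0.25,0.25,0.25,0.25,0.25,0.25]' --grip 0 --newtons 20

```text
time: 1.3
ee_pos: [0.3976, -0.286, 0.2226]
eef_rot: [0.926, 0.377, 0.0, 0.0]
ft_force: [1.2, -1.2, -0.1]
width: 0.0872
grip_force: 0.0
```

Call:
step_arm --pt "0.49 0.95 0" --pt "0.49 0.95 0" --pt "0.49 0.95 0" --pt "0.49 0.95 0" --pt "0.49 0.95 0" --pt "0.49 0.95 0" --pt "0.49 0.95 0" --pt "0.49 0.95 0" --pt "0.49 0.95 0" --pt "0.49 0.95 0" --pt "0.49 0.95 0" --pt "0.49 0.95 0" --turn '[0.25,0.25,0.25,0.25,0.25,0.25,0.25,0.25,0.25,0.25,0.25,0.25]'

```text
time: 2.5
ee_pos: [0.5442, -0.0008, 0.2225]
eef_rot: [0.844, 0.537, 0.0, -0.0]
ft_force: [0.2, -0.7, 0.0]
width: 0.0871
grip_force: 0.0
```

Call:
step_arm --pt "0.5 0.95 -0.4" --pt "0.5 0.95 -0.4" --pt "0.5 0.95 -0.4" --pt "0.5 0.95 -0.4" --pt "0.5 0.95 -0.4" --pt "0.5 0.96 -0.4" --pt "0.5 0.96 -0.4" --pt "0.48 0.96 -0.4" --pt "0 0 -0.4" --pt "0 0 -0.4" --pt "0 0 0" --pt "0 0 0" --turn '[0.25,0.25,0.25,0.25,0.25,0.25,0,0,0,0,0,0]'

```text
time: 3.7
ee_pos: [0.6431, 0.1867, 0.1227]
eef_rot: [0.793, 0.609, -0.0, 0.0]
ft_force: [-0.6, -0.6, -0.7]
width: 0.087
grip_force: 0.0
```

```bash
python3 - <<'E'
from h import *
s=read_state();print(s['ee_pos'],s['joint_positions'])
c=snap('side','s1'); a=c['image'][100:300,200:440,::-1]
cv2.imwrite('pics/s1c.png',cv2.convertScaleAbs(cv2.resize(a,(720,600),interpolation=3),alpha=1.4))
E
```

```text
[0.64314273 0.18674481 0.12271114] [ 0.10295573  0.57979545 -0.64880047  1.4227941   0.355952    1.25755559
 -0.83777817]
```

View pics/s1c.png

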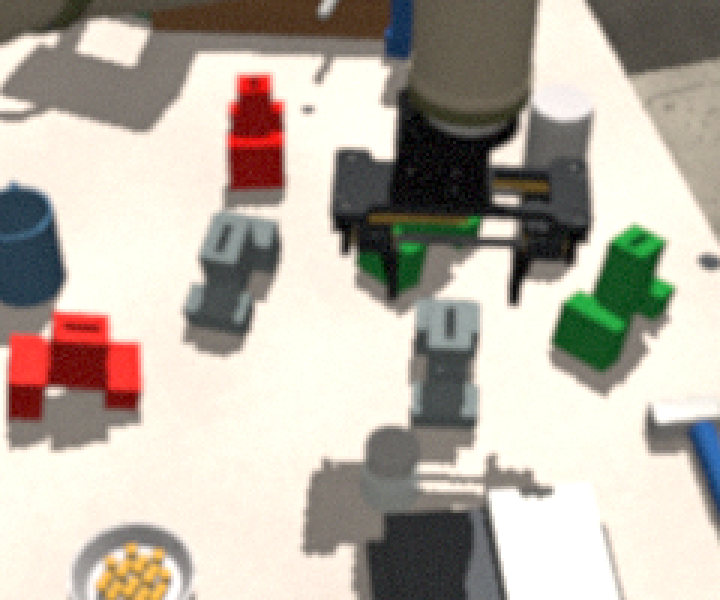

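The open fingers (390,290) and (515,295) straddle the tall grey hub (447,325). Descend and close.

Call:
step_arm --pt "0 0 -0.5" --pt "0 0 -0.5" --pt "0 0 -0.5" --pt "0 0 -0.5" --pt "0 0 -0.5" --pt "0 0 -0.3" --pt "0 0 0" --pt "0 0 0" --turn '[0,0,0,0,0,0,0,0]'

```text
time: 4.55
ee_pos: [0.6432, 0.1879, 0.0527]
eef_rot: [0.793, 0.609, 0.0, -0.0]
ft_force: [-1.1, 0.2, 0.4]
width: 0.0873
grip_force: 0.0
```

Call:
step_arm --pt "0 0 0" --pt "0 0 0" --pt "0 0 0" --pt "0 0 0" --pt "0 0 0" --pt "0 0 0" --pt "0 0 0" --pt "0 0 0" --turn '[0,0,0,0,0,0,0,0]' --grip 1 --newtons 25

```text
time: 5.35
ee_pos: [0.6431, 0.1877, 0.0525]
eef_rot: [0.793, 0.61, -0.0, 0.0]
ft_force: [-0.0, 0.2, -0.6]
width: 0.034
grip_force: 25.0
```

Call:
step_arm --pt "0 0 0.4" --pt "0 0 0.7" --pt "0 0 0.8" --pt "0 0 0.8" --pt "0 0 0.8" --pt "0 0 0.8" --pt "0 0 0.6" --pt "0 0 0.3" --pt "0 0 0" --turn '[0,0,0,0,0,0,0,0,0]'

```text
time: 6.25
ee_pos: [0.6435, 0.188, 0.1839]
eef_rot: [0.793, 0.609, 0.001, 0.0]
ft_force: [0.3, 1.1, -4.4]
width: 0.0336
grip_force: 25.0
```

Call:
step_arm --pt "0 -0.47 0" --pt "0 -0.5 0" --pt "0 -0.5 0" --pt "0 -0.5 0" --pt "0 -0.5 0" --pt "0 -0.5 0" --pt "0 -0.5 0" --pt "0 -0.5 0" --pt "0 -0.5 0" --pt "0 -0.5 0" --turn '[0.76,0.8,0.8,0.8,0.8,0.8,0.8,0.8,0.8,0.8]'

```text
time: 7.25
ee_pos: [0.6426, 0.0627, 0.1813]
eef_rot: [0.422, 0.907, -0.0, -0.001]
ft_force: [0.5, 1.0, -4.3]
width: 0.0335
grip_force: 25.0
```

Call:
step_arm --pt "-0.1 -0.5 0" --pt "-0.1 -0.5 0" --pt "-0.1 -0.5 0" --pt "0 -0.5 0" --pt "0 -0.5 0" --pt "0 -0.5 0" --pt "0 -0.5 0" --pt "0 -0.5 0" --pt "0 -0.5 0" --pt "0 0 0" --pt "0 0 0" --turn '[0.7,0.7,0.7,0.7,0.7,0.7,0.7,0.7,0.6,0.2,0]'

```text
time: 8.35
ee_pos: [0.6353, -0.0487, 0.1818]
eef_rot: [0.054, 0.999, 0.0, -0.001]
ft_force: [-0.3, 1.0, -4.8]
width: 0.0338
grip_force: 25.0
```

```bash
python3 - <<'E'
from h import *
s=read_state();print(s['ee_pos'],s['eef_rot'],s['joint_positions'],s['width'],s['ft_force'])
c=snap('side','s2'); a=c['image'][160:460,240:640,::-1]
cv2.imwrite('pics/s2c.png',cv2.convertScaleAbs(cv2.resize(a,(800,600),interpolation=3),alpha=1.4))
E
```

```text
[ 0.6352507 -0.0487086  0.1818395] [ 5.42669730e-02  9.98526236e-01  3.61303424e-04 -5.65941640e-04] [ 0.67535983  0.55473752 -0.94844772  1.44209323  0.45048809  1.37494514
  1.17351354] 0.03379857890419749 [-0.31411098  1.03556158 -4.81787814]
```

View pics/s2c.png

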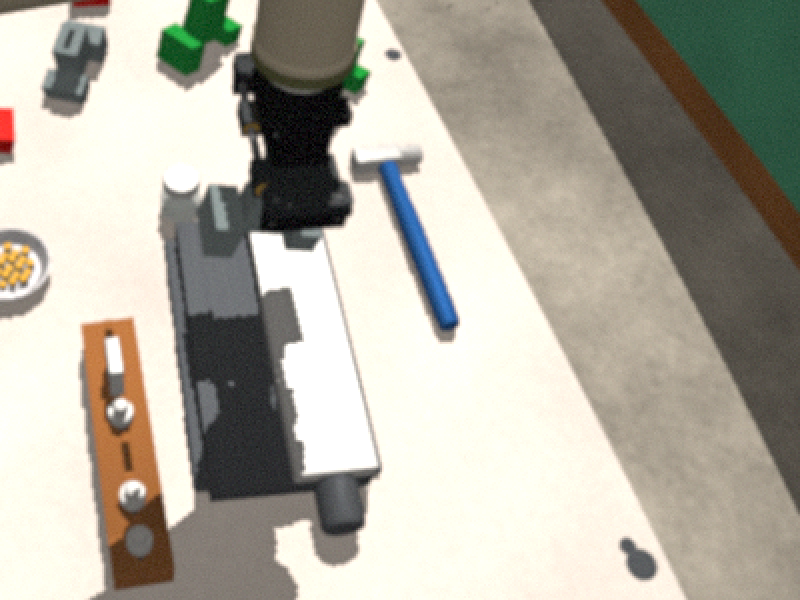

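The tall bracket hangs with its long foot (222,220) over the dark lower level and its short foot (300,240) over the bright upper level. Lower it, then settle it with a lighter grip.

Call:
step_arm --pt "0 0 -0.5" --pt "0 0 -0.5" --pt "0 0 -0.5" --pt "0 0 -0.5" --pt "0 0 -0.5" --pt "0 0 -0.4" --pt "0 0 0" --pt "0 0 0" --turn '[0,0,0,0,0,0,0,0]'

```text
time: 9.2
ee_pos: [0.6357, -0.0489, 0.1101]
eef_rot: [0.054, 0.999, 0.0, -0.0]
ft_force: [1.2, -1.0, -3.6]
width: 0.0337
grip_force: 25.0
```

Call:
step_arm --pt "0 0 -0.1" --pt "0 0 -0.1" --pt "0 0 -0.1" --pt "0 0 -0.1" --pt "0 0 -0.1" --pt "0 0 0" --turn '[0,0,0,0,0,0]' --newtons 10

```text
time: 9.8
ee_pos: [0.6356, -0.0487, 0.0982]
eef_rot: [0.054, 0.999, 0.0, 0.0]
ft_force: [-2.5, 0.5, 2.1]
width: 0.0335
grip_force: 10.0
```

Call:
step_arm --pt "0 0 -0.08" --pt "0 0 -0.08" --pt "0 0 -0.08" --pt "0 0 0" --pt "0 0 0" --turn '[0,0,0,0,0]' --newtons 6

```text
time: 10.3
ee_pos: [0.6355, -0.0492, 0.0911]
eef_rot: [0.054, 0.999, 0.0, -0.0]
ft_force: [-0.3, -0.4, -4.7]
width: 0.0338
grip_force: 6.0
```

Call:
step_arm --pt "0 0 0" --pt "0 0 0" --pt "0 0 0" --pt "0 0 0" --pt "0 0 0.1" --pt "0 0 0.3" --pt "0 0 0.6" --pt "0 0 0.8" --pt "0 0 0.8" --pt "0 0 0.8" --turn '[0,0,0,0,0,0,0,0,0,0]' --grip 0

```text
time: 11.3
ee_pos: [0.6358, -0.0488, 0.1789]
eef_rot: [0.054, 0.999, 0.0, 0.001]
ft_force: [-1.0, 0.2, -0.7]
width: 0.0865
grip_force: 0.0
```

Call:
step_arm --pt "0 0.6 0" --pt "-0.2 0.78 0" --pt "-0.3 0.8 0" --pt "-0.3 0.8 0" --pt "-0.3 0.8 0" --pt "-0.3 0.8 0" --pt "-0.3 0.8 0" --pt "-0.3 0.8 0" --pt "-0.3 0.8 0" --pt "-0.3 0.8 0" --turn '[-0.8,-0.8,-0.8,-0.8,-0.8,-0.8,-0.8,-0.8,-0.8,-0.8]'

```text
time: 12.3
ee_pos: [0.5705, 0.1466, 0.1781]
eef_rot: [0.51, 0.86, 0.001, 0.001]
ft_force: [0.2, -0.1, -0.6]
width: 0.0868
grip_force: 0.0
```

Call:
step_arm --pt "-0.4 0.8 0" --pt "-0.4 0.8 0" --pt "-0.4 0.8 -0.2" --pt "-0.4 0.8 -0.2" --pt "-0.4 0.8 -0.2" --pt "-0.4 0.8 -0.2" --pt "-0.4 0.8 -0.2" --pt "-0.4 0.8 -0.2" --pt "-0.38 0.8 -0.2" --pt "0 0.4 -0.2" --pt "0 0 0" --pt "0 0 0" --turn '[-0.8,-0.8,-0.8,-0.8,-0.8,-0.8,-0.8,-0.8,-0.8,-0.8,-0.09,0]'

```text
time: 13.5
ee_pos: [0.4814, 0.3354, 0.1375]
eef_rot: [0.851, 0.525, 0.0, 0.0]
ft_force: [-0.1, -1.4, 0.5]
width: 0.0867
grip_force: 0.0
```

```bash
python3 - <<'E'
from h import *
import math
s=read_state();q=s['eef_rot'];print(s['ee_pos'],np.degrees(2*math.atan2(q[1],q[0])),s['joint_positions'])
c=snap('side','s3'); i=c['image'][:,:,::-1]; W=cloud(c)
o=np.zeros((600,800,3),np.uint8); o[:,:400]=cv2.resize(i[120:330,190:330],(400,600),interpolation=3); o[:,400:]=cv2.resize(i[210:360,310:410],(400,600),interpolation=3)
cv2.imwrite('pics/s3c.png',cv2.convertScaleAbs(o,alpha=1.4))
t=snap('top','t3'); W=cloud(t)
R=W[180:280,330:510].reshape(-1,3); R=R[(R[:,0]<.75)&(R[:,1]>-.28)&(R[:,1]<.03)]
h=R[R[:,2]>.12];h=h[h[:,2]<.145];print('hub',h.mean(0),h[:,2].std())
if len(h): print(cv2.minAreaRect(np.ascontiguousarray(h[:,:2].astype(np.float32))),np.percentile(h[:,2],[5,50,95]))
l=R[(R[:,2]>.068)&(R[:,2]<.085)]; print(l.mean(0),cv2.minAreaRect(np.ascontiguousarray(l[:,:2].astype(np.float32))))
for a,b in((.55,.61),(.64,.72)):
  k=l[(l[:,0]>a)&(l[:,0]<b)]; print(k.mean(0),len(k))
M=W[255:308,195:260].reshape(-1,3);M=M[(M[:,2]>.06)&(M[:,2]<.1)];print('mid',M.mean(0))
E
```

```text
[0.4813913  0.33542521 0.13748155] 63.350047025499634 [-0.08622992  0.40765538 -0.74672606  1.6422907   0.29291759  1.20639255
 -1.36253611]
hub [ 0.62965683 -0.04919654  0.13177122] 0.0031627785486438966
((0.6307723522186279, -0.049454543739557266), (0.03421473875641823, 0.04813731461763382), 83.75416564941406) [0.12583887 0.13215251 0.13591119]
[ 0.62370119 -0.04748185  0.07614142] ((0.6309257745742798, -0.04941358417272568), (0.05628122389316559, 0.11200661957263947), 83.74443817138672)
[ 0.59102629 -0.04494235  0.07616081] 318
[ 0.67359891 -0.05181492  0.07613654] 208
mid [nan nan nan]<stdin>:14: RuntimeWarning: Mean of empty slice.
  ret = um.true_divide(
```

View pics/s3c.png

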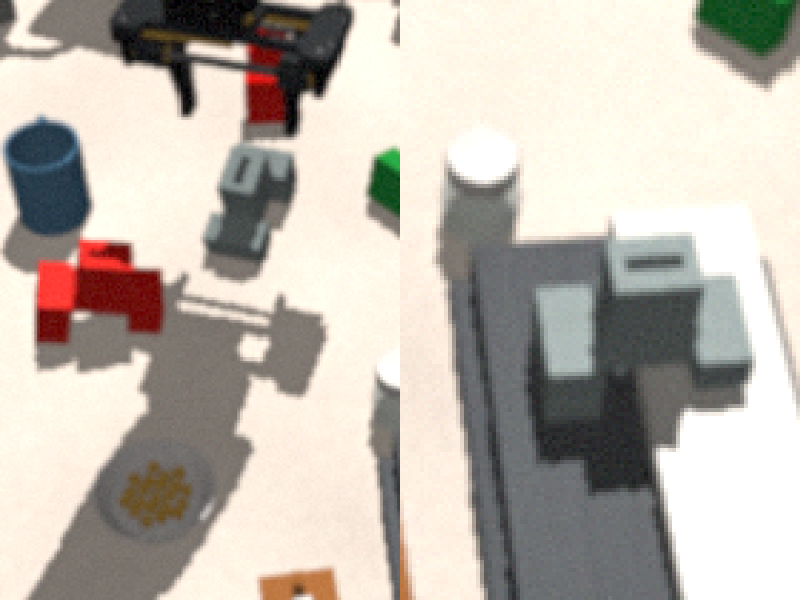

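Tall (right half, (640,310)) stands level, both ledges at z 0.0762. The gripper is above the mid bracket at (245,200).

Call:
step_arm --pt "0 0 -0.5" --pt "0 0 -0.6" --pt "0 0 -0.6" --pt "0 0 -0.6" --pt "0 0 -0.6" --pt "0 0 -0.5" --pt "0 0 -0.32" --pt "0 0 0" --pt "0 0 0" --turn '[0,0,0,0,0,0,0,0,0]'

```text
time: 14.5
ee_pos: [0.4812, 0.3357, 0.0438]
eef_rot: [0.852, 0.524, 0.0, -0.0]
ft_force: [0.8, -0.2, -0.1]
width: 0.0871
grip_force: 0.0
```

Call:
step_arm --pt "0 0 0" --pt "0 0 0" --pt "0 0 0" --pt "0 0 0" --pt "0 0 0" --pt "0 0 0" --pt "0 0 0" --pt "0 0 0" --turn '[0,0,0,0,0,0,0,0]' --grip 1 --newtons 25

```text
time: 15.3
ee_pos: [0.4808, 0.3356, 0.0435]
eef_rot: [0.852, 0.524, -0.0, -0.0]
ft_force: [0.0, -1.3, 0.6]
width: 0.0335
grip_force: 24.9
```

Call:
step_arm --pt "0 0 0.4" --pt "0 0 0.7" --pt "0 0 0.8" --pt "0 0 0.8" --pt "0 0 0.8" --pt "0 0 0.8" --pt "0 0 0.8" --pt "0 0 0.7" --pt "0 0 0.4" --pt "0 0 0.2" --pt "0 0 0" --turn '[0,0,0,0,0,0,0,0,0,0,0]'

```text
time: 16.4
ee_pos: [0.4812, 0.3355, 0.2041]
eef_rot: [0.852, 0.524, 0.0, 0.0]
ft_force: [-0.2, 0.6, -5.1]
width: 0.0339
grip_force: 24.9
```

Call:
step_arm --pt "0.2 -0.6 0" --pt "0.25 -0.9 0" --pt "0.25 -0.9 0" --pt "0.25 -0.9 0" --pt "0.25 -0.9 0" --pt "0.25 -0.9 0" --pt "0.25 -0.9 0" --pt "0.25 -0.9 0" --pt "0.25 -0.9 0" --pt "0.25 -0.9 0" --pt "0.25 -0.9 0" --pt "0.25 -0.9 0" --turn '[0.67,0.7,0.7,0.7,0.7,0.7,0.7,0.7,0.7,0.7,0.7,0.7]'

```text
time: 17.6
ee_pos: [0.5546, 0.0719, 0.2027]
eef_rot: [0.493, 0.87, -0.0, -0.001]
ft_force: [-0.2, 0.3, -4.9]
width: 0.0339
grip_force: 24.9
```

Call:
step_arm --pt "0.25 -0.9 0" --pt "0.25 -0.9 0" --pt "0.25 -0.9 0" --pt "0.25 -0.9 0" --pt "0.25 -0.9 0" --pt "0.25 -0.9 0" --pt "0.25 -0.9 0" --pt "0.25 -0.9 0" --pt "0.25 -0.9 0" --pt "0.25 -0.9 0" --pt "0.11 -0.9 0" --pt "0 -0.53 0" --turn '[0.7,0.7,0.7,0.7,0.7,0.7,0.7,0.7,0.7,0.7,0.5,0.2]'

```text
time: 18.8
ee_pos: [0.6197, -0.1902, 0.202]
eef_rot: [0.055, 0.998, 0.0, -0.001]
ft_force: [-0.5, -0.8, -5.3]
width: 0.0333
grip_force: 24.9
```

Call:
step_arm --pt "0 0 -0.5" --pt "0 0 -0.6" --pt "0 0 -0.6" --pt "0 0 -0.6" --pt "0 0 -0.6" --pt "0 0 -0.6" --pt "0 0 -0.5" --pt "0 0 -0.2" --pt "0 0 0" --pt "0 0 0" --turn '[0,0,0,0,0,0,0,0,0,0]'

```text
time: 19.8
ee_pos: [0.6205, -0.1878, 0.0991]
eef_rot: [0.055, 0.998, -0.0, 0.0]
ft_force: [0.3, -0.5, -4.2]
width: 0.0338
grip_force: 24.9
```

Call:
step_arm --pt "0 0 -0.1" --pt "0 0 -0.1" --pt "0 0 -0.1" --pt "0 0 -0.1" --pt "0 0 0" --turn '[0,0,0,0,0]' --newtons 10

```text
time: 20.3
ee_pos: [0.6199, -0.1878, 0.0881]
eef_rot: [0.055, 0.998, 0.0, -0.0]
ft_force: [-0.6, -0.9, -4.9]
width: 0.0341
grip_force: 10.0
```

Call:
step_arm --pt "0 0 -0.08" --pt "0 0 -0.08" --pt "0 0 -0.08" --pt "0 0 0" --pt "0 0 0" --turn '[0,0,0,0,0]' --newtons 6

```text
time: 20.8
ee_pos: [0.6209, -0.1878, 0.0834]
eef_rot: [0.055, 0.998, -0.0, 0.001]
ft_force: [1.2, -0.2, 3.0]
width: 0.034
grip_force: 6.0
```

Call:
step_arm --pt "0 0 -0.06" --pt "0 0 -0.06" --pt "0 0 0" --pt "0 0 0" --turn '[0,0,0,0]'

```text
time: 21.2
ee_pos: [0.621, -0.1878, 0.0807]
eef_rot: [0.055, 0.998, -0.0, 0.001]
ft_force: [1.4, -0.2, 5.6]
width: 0.0339
grip_force: 6.0
```

Call:
step_arm --pt "0 0 0" --pt "0 0 0" --pt "0 0 0" --pt "0 0 0" --pt "0 0 0.1" --pt "0 0 0.4" --pt "0 0 0.8" --pt "0 0 0.8" --pt "0 0 0.8" --pt "0 0 0.8" --pt "0 0 0" --pt "0 0 0" --turn '[0,0,0,0,0,0,0,0,0,0,0,0]' --grip 0

```text
time: 22.4
ee_pos: [0.6203, -0.1878, 0.1726]
eef_rot: [0.055, 0.998, -0.0, 0.0]
ft_force: [-0.1, 0.4, -0.2]
width: 0.0871
grip_force: 0.0
```

```bash
cat > chk.py <<'E'
from h import *
def rect(p): return cv2.minAreaRect(np.ascontiguousarray(p[:,:2].astype(np.float32)))
def chk(n='t'):
  W=cloud(snap('top',n)).reshape(-1,3)
  for nm,y0,y1,top in (('tall',-.118,.06,.132),('mid',-.3,-.118,.118)):
    R=W[(W[:,0]>.54)&(W[:,0]<.72)&(W[:,1]>y0)&(W[:,1]<y1)]
    l=R[(R[:,2]>.066)&(R[:,2]<.086)]; h=R[(R[:,2]>top-.006)&(R[:,2]<top+.006)]
    if len(l)<20 or len(h)<20: print(nm,'few',len(l),len(h)); continue
    c,s,a=rect(l); a=a if a<45 else a-90
    k=l[:,0]-c[0]; print(nm,'ledge rect',np.round(c,4),np.round(s,3),round(a,2),'zL',l[k<-.027,2].mean().round(4),'zS',l[k>.027,2].mean().round(4),(k<-.027).sum(),(k>.027).sum(),'hub',np.round(rect(h)[0],4),np.round(rect(h)[1],3),h[:,2].mean().round(4))
  s=read_state(); print(s['time'],s['ee_pos'].round(4) if hasattr(s['ee_pos'],'round') else s['ee_pos'],s['ft_force'])
if __name__=='__main__': chk()
E
python3 chk.py
```

```text
tall ledge rect [ 0.6311 -0.0496] [0.056 0.112] -6.09 zL 0.0761 zS 0.0762 286 195 hub [ 0.6309 -0.0495] [0.034 0.047] 0.1322
mid ledge rect [ 0.6167 -0.1895] [0.057 0.112] -6.99 zL 0.0761 zS 0.0769 298 54 hub [ 0.6162 -0.1889] [0.036 0.045] 0.1183
22.45 [ 0.6198 -0.1878  0.1717] [ 0.64371655 -0.58778624 -0.78474627]
```

Both stand level. Now press tall's long ledge with closed fingers.

Call:
step_arm --pt "-0.2 0.6 0" --pt "-0.2 0.8 0" --pt "-0.2 0.8 0" --pt "-0.2 0.8 0" --pt "-0.2 0.8 0" --pt "-0.2 0.8 0" --pt "-0.06 0.8 -0.4" --pt "0 0.32 -0.7" --pt "0 0 -0.7" --pt "0 0 -0.7" --pt "0 0 -0.6" --pt "0 0 -0.3" --turn '[0,0,0,0,0,0,0,0,0,0,0,0]' --grip 1

```text
time: 23.65
ee_pos: [0.5879, -0.0447, 0.0854]
eef_rot: [0.055, 0.998, 0.0, -0.001]
ft_force: [0.6, -0.9, 0.0]
width: 0.0028
grip_force: 0.0
```

Call:
step_arm --pt "0 0 -0.1" --pt "0 0 -0.08" --pt "0 0 -0.08" --pt "0 0 -0.06" --pt "0 0 0" --pt "0 0 0" --turn '[0,0,0,0,0,0]'

```text
time: 24.25
ee_pos: [0.5887, -0.0448, 0.0793]
eef_rot: [0.055, 0.998, 0.0, 0.0]
ft_force: [0.0, 0.6, -0.5]
width: 0.0006
grip_force: 0.0
```

Call:
step_arm --pt "0 0 -0.06" --pt "0 0 -0.06" --pt "0 0 -0.06" --pt "0 0 -0.04" --pt "0 0 0" --pt "0 0 0" --turn '[0,0,0,0,0,0]'

```text
time: 24.85
ee_pos: [0.5888, -0.0447, 0.0764]
eef_rot: [0.055, 0.998, -0.001, 0.0]
ft_force: [-13.3, -0.9, 30.2]
width: 0.0004
grip_force: 14.9
```

Call:
step_arm --pt "0 0 0.3" --pt "0 0 0.8" --pt "0 0 0.9" --pt "0 0 0.9" --pt "0.4 0 0.1" --pt "0.8 -0.1 0" --pt "0.8 -0.1 0" --pt "0.8 -0.17 0" --pt "0.56 0 0" --pt "0 0 -0.6" --pt "0 0 -0.8" --pt "0 0 -0.8" --turn '[0,0,0,0,0,0,0,0,0,0,0,0]'

```text
time: 26.05
ee_pos: [0.6718, -0.0538, 0.0912]
eef_rot: [0.055, 0.998, 0.0, -0.001]
ft_force: [0.6, 0.5, 0.3]
width: 0.0
grip_force: 0.0
```

Call:
step_arm --pt "0 0 -0.4" --pt "0 0 -0.14" --pt "0 0 -0.08" --pt "0 0 -0.06" --pt "0 0 -0.06" --pt "0 0 0" --pt "0 0 0" --turn '[0,0,0,0,0,0,0]'

```text
time: 26.75
ee_pos: [0.6731, -0.054, 0.0766]
eef_rot: [0.055, 0.998, -0.0, 0.001]
ft_force: [-2.8, 0.3, 5.9]
width: 0.0004
grip_force: 3.0
```

Call:
step_arm --pt "0 0 -0.04" --pt "0 0 0" --pt "0 0 0" --turn '[0,0,0]'

```text
time: 27.05
ee_pos: [0.6731, -0.054, 0.0765]
eef_rot: [0.055, 0.998, -0.0, 0.001]
ft_force: [-7.0, -1.2, 13.6]
width: 0.0006
grip_force: 6.6
```

Call:
step_arm --pt "0 0 0.3" --pt "0 0 0.8" --pt "0 0 0.9" --pt "0 0 0.9" --pt "0 0 0.9" --pt "0 0 0" --turn '[0,0,0,0,0,0]'

```text
time: 27.65
ee_pos: [0.6744, -0.0536, 0.1733]
eef_rot: [0.055, 0.998, 0.0, 0.003]
ft_force: [-0.3, 0.1, -0.4]
width: 0.0005
grip_force: 0.0
```

```bash
python3 chk.py
```

```text
tall ledge rect [ 0.6311 -0.0498] [0.057 0.111] -6.3 zL 0.0762 zS 0.076 292 198 hub [ 0.631  -0.0495] [0.034 0.047] 0.1321
mid few 0 0
27.7 [ 0.6736 -0.0538  0.1712] [-0.70677518 -0.18790077 -1.21007189]
```

```bash
python3 - <<'E'
from h import *
a=dict(np.load('t.npz'))['image'][130:330,300:540,::-1]
b=snap('side','s4')['image'][200:480,280:500,::-1]
o=np.zeros((500,800,3),np.uint8);o[:333,:400]=cv2.resize(a,(400,333));o[:500,402:794]=cv2.resize(b,(392,500))
cv2.imwrite('pics/s4c.png',cv2.convertScaleAbs(o,alpha=1.4))
E
```

```text
(no output)
```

View pics/s4c.png

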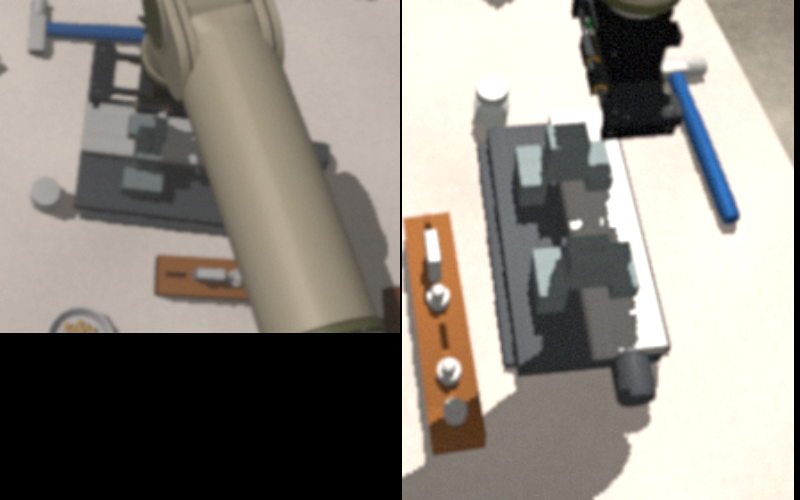

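Mid still stands level (side crop, (585,265)), hidden only from the top by the forearm. Now press mid.

Call:
step_arm --pt "-0.5 -0.7 0" --pt "-0.6 -0.8 0" --pt "-0.6 -0.8 0" --pt "-0.6 -0.8 0" --pt "-0.6 -0.8 0" --pt "-0.6 -0.8 0" --pt "-0.41 -0.52 -0.3" --pt "0 0 -0.7" --pt "0 0 -0.8" --pt "0 0 -0.8" --pt "0 0 -0.6" --pt "0 0 -0.2" --turn '[0,0,0,0,0,0,0,0,0,0,0,0]'

```text
time: 28.95
ee_pos: [0.5736, -0.1843, 0.0818]
eef_rot: [0.055, 0.998, 0.001, -0.002]
ft_force: [0.4, -0.4, 0.5]
width: 0.0003
grip_force: 0.0
```

Call:
step_arm --pt "0 0 -0.16" --pt "0 0 -0.1" --pt "0 0 -0.08" --pt "0 0 -0.06" --pt "0 0 0" --pt "0 0 0" --pt "0 0 0" --turn '[0,0,0,0,0,0,0]'

```text
time: 29.65
ee_pos: [0.5753, -0.1846, 0.0764]
eef_rot: [0.055, 0.998, -0.001, 0.0]
ft_force: [-9.2, 1.7, 16.3]
width: 0.0003
grip_force: 8.7
```

Call:
step_arm --pt "0 0 0.3" --pt "0 0 0.8" --pt "0 0 0.9" --pt "0 0 0.8" --pt "0.4 0 0" --pt "0.8 -0.1 0" --pt "0.8 -0.1 0" --pt "0.8 -0.16 0" --pt "0.52 0 0" --pt "0 0 -0.6" --pt "0 0 -0.8" --pt "0 0 -0.8" --turn '[0,0,0,0,0,0,0,0,0,0,0,0]'

```text
time: 30.85
ee_pos: [0.6571, -0.1933, 0.087]
eef_rot: [0.055, 0.998, 0.0, -0.0]
ft_force: [-0.7, 0.3, -0.3]
width: 0.0004
grip_force: 0.0
```

Call:
step_arm --pt "0 0 -0.3" --pt "0 0 -0.12" --pt "0 0 -0.08" --pt "0 0 -0.06" --pt "0 0 -0.04" --pt "0 0 0" --pt "0 0 0" --pt "0 0 0" --turn '[0,0,0,0,0,0,0,0]'

```text
time: 31.65
ee_pos: [0.658, -0.1935, 0.0765]
eef_rot: [0.055, 0.998, -0.0, 0.0]
ft_force: [-7.7, 2.0, 12.7]
width: 0.0005
grip_force: 6.2
```

All presses are done. Next, fetch the gauge at (0.4545,-0.138).

Call:
step_arm --pt "0 0 0.3" --pt "0 0 0.8" --pt "0 0 0.9" --pt "0 0 0.9" --pt "0 0 0.9" --pt "-0.5 0 0" --pt "-0.8 0.2 0" --pt "-0.8 0.2 0" --pt "-0.8 0.3 0" --pt "-0.8 0.3 0" --pt "-0.8 0.3 0" --pt "-0.8 0.3 0" --turn '[0,0,0,0,0,-0.9,-0.9,-0.9,-0.9,-0.9,-0.9,-0.9]' --grip 0

```text
time: 32.85
ee_pos: [0.525, -0.1531, 0.17]
eef_rot: [0.422, 0.907, 0.0, 0.001]
ft_force: [0.3, 0.3, -0.0]
width: 0.0842
grip_force: 0.0
```

Call:
step_arm --pt "-0.8 0.3 0" --pt "-0.8 0.3 0" --pt "-0.8 0.03 0" --pt "-0.44 0 0" --pt "0 0 0" --pt "0 0 0" --pt "0 0 0" --pt "0 0 0" --turn '[-0.9,-0.9,-0.9,-0.9,-0.9,-0.9,-0.9,-0.1]'

```text
time: 33.65
ee_pos: [0.4548, -0.1376, 0.1699]
eef_rot: [0.73, 0.684, 0.0, 0.001]
ft_force: [-0.2, -0.4, -0.9]
width: 0.0871
grip_force: 0.0
```

```bash
python3 - <<'E'
from chk import *
import math
chk('t5')
s=read_state();q=s['eef_rot'];print(np.degrees(2*math.atan2(q[1],q[0])),s['width'],s['joint_positions'])
c=snap('side','s5');W=cloud(c);R=W.reshape(-1,3)
g=R[(abs(R[:,0]-.4545)<.03)&(abs(R[:,1]+.138)<.035)&(R[:,2]>.085)&(R[:,2]<.105)];print('gauge side',g.mean(0),rect(g))
a=c['image'][200:440,240:460,::-1];cv2.imwrite('pics/s5c.png',cv2.convertScaleAbs(cv2.resize(a,(550,600),interpolation=3),alpha=1.4))
E
```

```text
tall ledge rect [ 0.631  -0.0494] [0.056 0.112] -6.41 zL 0.076 zS 0.0763 286 195 hub [ 0.631  -0.0493] [0.034 0.047] 0.1318
mid ledge rect [ 0.6322 -0.1905] [0.056 0.083] -5.16 zL 0.0799 zS 0.0763 26 118 hub [ 0.617  -0.1895] [0.036 0.047] 0.118
33.7 [ 0.4547 -0.1376  0.1698] [0.16539722 0.03236074 0.10234658]
86.44173061842653 0.08694134660702763 [ 0.87391453  0.08888194 -0.6998048   1.88403029  0.06224004  1.18877658
  0.0908055 ]
gauge side [ 0.45647233 -0.13964136  0.09526404] ((0.45669400691986084, -0.13678067922592163), (0.04232665151357651, 0.013967695645987988), 86.86083221435547)
```

View pics/s5c.png

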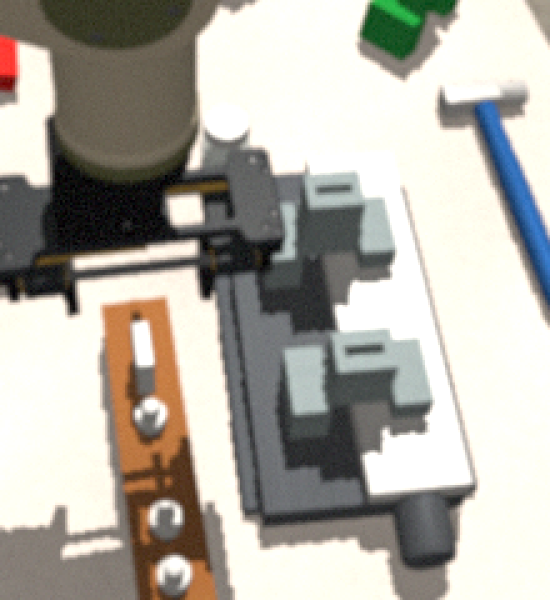

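The gripper is centred over the gauge (143,350), with both brackets level at (345,220) and (365,380). Descend and grip.

Call:
step_arm --pt "0 0 -0.5" --pt "0 0 -0.6" --pt "0 0 -0.6" --pt "0 0 -0.6" --pt "0 0 -0.6" --pt "0 0 -0.6" --pt "0 0 -0.5" --pt "0 0 -0.4" --pt "0 0 -0.16" --pt "0 0 0" --turn '[0,0,0,0,0,0,0,0,0,0]'

```text
time: 34.75
ee_pos: [0.4542, -0.1376, 0.0546]
eef_rot: [0.729, 0.685, -0.0, -0.0]
ft_force: [0.8, -0.6, -1.2]
width: 0.0871
grip_force: 0.0
```

Call:
step_arm --pt "0 0 0" --pt "0 0 0" --pt "0 0 0" --pt "0 0 0" --pt "0 0 0" --pt "0 0 0" --pt "0 0 0" --pt "0 0 0" --pt "0 0 0" --turn '[0,0,0,0,0,0,0,0,0]' --grip 1 --newtons 30

```text
time: 35.65
ee_pos: [0.4544, -0.1377, 0.0551]
eef_rot: [0.729, 0.684, 0.0, 0.0]
ft_force: [0.9, -0.1, -0.3]
width: 0.0227
grip_force: 0.0
```

Call:
step_arm --pt "0 0 0.3" --pt "0 0 0.5" --pt "0 0 0.7" --pt "0 0 0.8" --pt "0 0 0.8" --pt "0 0 0.8" --pt "0 0 0.8" --pt "0 0 0.4" --pt "0 0 0" --turn '[0,0,0,0,0,0,0,0,0]'

```text
time: 36.55
ee_pos: [0.4551, -0.1379, 0.1842]
eef_rot: [0.729, 0.684, 0.0, 0.001]
ft_force: [0.6, 0.3, -2.0]
width: 0.0138
grip_force: 30.0
```

The fingers closed a moment late, so I'll check where the gauge sits in the grip.

```bash
python3 - <<'E'
from h import *
c=snap('side','s6');W=cloud(c);s=read_state();t=s['ee_pos'];print(t)
# predicted pixels of axis points below TCP
for d in (0,.009,.039):
  p=np.r_[np.array(t)-[0,0,d],1]; q=c['view']@p; x=np.array([[q[0],-q[1],-q[2]]]); print(d,cv2.projectPoints(x,np.zeros(3),np.zeros(3),c['mtx'],c['dist'])[0].ravel())
R=W.reshape(-1,3);m=(abs(R[:,0]-t[0])<.03)&(abs(R[:,1]-t[1])<.03)&(R[:,2]>.11)&(R[:,2]<.25)
g=R[m]
for z in np.arange(.12,.25,.005):
  k=g[abs(g[:,2]-z)<.0025]
  if len(k): print(z.round(3),len(k),k[:,0].min().round(3),k[:,0].max().round(3),k[:,1].min().round(3),k[:,1].max().round(3))
a=c['image'][200:320,220:340,::-1];cv2.imwrite('pics/s6c.png',cv2.convertScaleAbs(cv2.resize(a,(600,600),interpolation=3),alpha=1.5))
E
```

```text
[ 0.45452836 -0.13784712  0.18294666]
0 [293.78033937 314.29797079]
0.009 [293.94411412 316.88762062]
0.039 [294.47177283 325.21079502]
0.14 3 0.454 0.457 -0.148 -0.145
0.145 4 0.456 0.458 -0.148 -0.147
0.15 2 0.456 0.458 -0.148 -0.148
0.155 3 0.454 0.458 -0.149 -0.147
0.17 6 0.449 0.462 -0.157 -0.15
0.175 12 0.45 0.463 -0.158 -0.154
0.18 13 0.448 0.461 -0.158 -0.154
0.185 17 0.441 0.468 -0.158 -0.146
0.19 28 0.441 0.471 -0.157 -0.145
0.195 24 0.441 0.471 -0.157 -0.145
0.2 23 0.441 0.471 -0.157 -0.146
0.205 33 0.441 0.471 -0.158 -0.145
0.21 28 0.44 0.473 -0.157 -0.144
0.215 72 0.439 0.472 -0.157 -0.121
0.22 58 0.446 0.468 -0.157 -0.122
0.225 10 0.446 0.468 -0.15 -0.145
0.23 4 0.448 0.467 -0.149 -0.138
0.235 16 0.447 0.468 -0.141 -0.132
0.24 1 0.467 0.467 -0.146 -0.146
0.245 1 0.468 0.468 -0.145 -0.145
```

View pics/s6c.png

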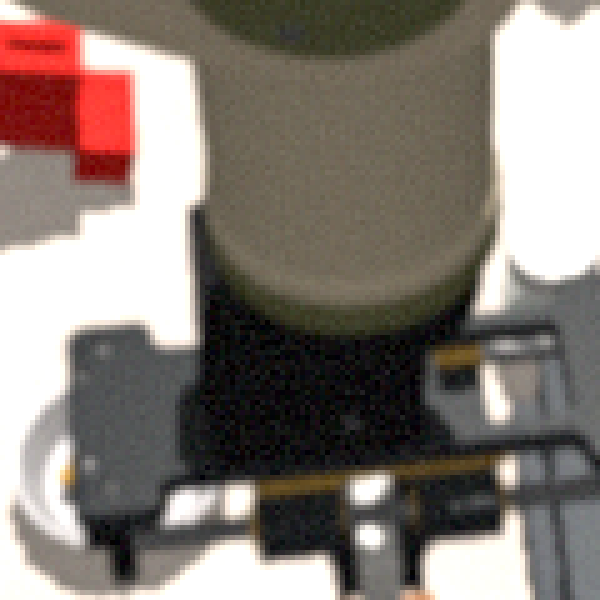

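The gauge hangs upright (375,570), its tip about 45 mm below the TCP. Carry it to tall's slot.

Call:
step_arm --pt "0 0 0.4" --pt "0 0 0.6" --pt "0.3 0.1 0" --pt "0.6 0.3 0" --pt "0.6 0.3 0" --pt "0.6 0.3 0" --pt "0.6 0.3 0" --pt "0.6 0.3 0" --pt "0.6 0.3 0" --pt "0.6 0.3 0" --pt "0.6 0.3 0" --pt "0.6 0.3 0" --turn '[0.7,0.9,0.9,0.9,0.9,0.9,0.9,0.9,0.9,0.9,0.9,0.9]'

```text
time: 37.8
ee_pos: [0.5969, -0.0674, 0.206]
eef_rot: [0.178, 0.984, 0.0, -0.001]
ft_force: [-0.4, -0.2, -2.0]
width: 0.0139
grip_force: 30.0
```

Call:
step_arm --pt "0.6 0.3 0" --pt "0.6 0.3 0" --pt "0.16 0.16 0" --pt "0 0 0" --pt "0 0 0" --pt "0 0 0" --turn '[0.9,0.9,0.3,0,0,0]'

```text
time: 38.4
ee_pos: [0.6303, -0.0494, 0.2075]
eef_rot: [0.056, 0.998, -0.0, -0.0]
ft_force: [-0.5, 0.3, -0.3]
width: 0.0138
grip_force: 30.0
```

```bash
python3 - <<'E'
from chk import *
import math
chk('t7')
s=read_state();q=s['eef_rot'];print(np.degrees(2*math.atan2(q[1],q[0])),s['width'],s['ee_pos'])
c=snap('side','s7');W=cloud(c);R=W.reshape(-1,3);t=s['ee_pos']
g=R[(abs(R[:,0]-t[0])<.03)&(abs(R[:,1]-t[1])<.03)&(R[:,2]>.14)&(R[:,2]<.18)];
for z in np.arange(.15,.185,.005):
  k=g[abs(g[:,2]-z)<.0025]
  if len(k): print(z.round(3),len(k),k[:,0].min().round(3),k[:,0].max().round(3),k[:,1].min().round(3),k[:,1].max().round(3))
a=c['image'][190:320,310:440,::-1];cv2.imwrite('pics/s7c.png',cv2.convertScaleAbs(cv2.resize(a,(600,600),interpolation=3),alpha=1.5))
E
```

```text
tall ledge rect [ 0.6305 -0.0494] [0.056 0.111] -6.38 zL 0.0759 zS 0.074 283 4 hub [ 0.6211 -0.0485] [0.034 0.028] 0.132
mid few 0 0
38.45 [ 0.6304 -0.0494  0.2076] [-0.49880514 -0.27145081 -1.22976722]
173.58395568003232 0.013733358345720524 [ 0.63042767 -0.04944195  0.20762952]
0.16 2 0.635 0.636 -0.054 -0.052
0.165 2 0.628 0.632 -0.054 -0.053
```

View pics/s7c.png

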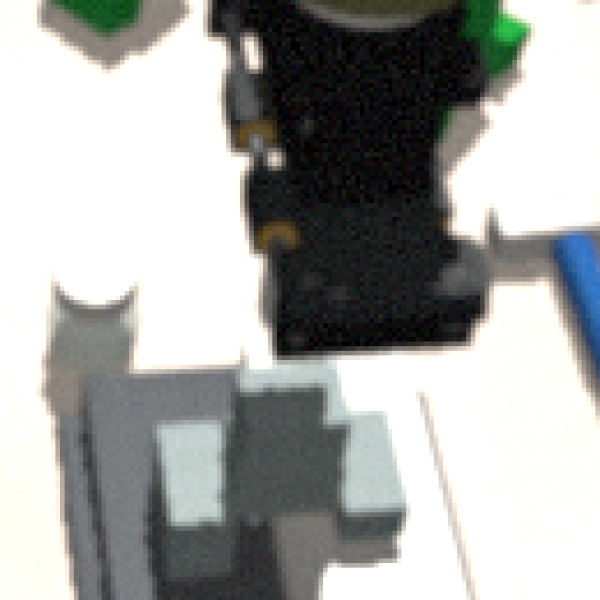

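The gauge is hidden behind the gripper, which sits over tall's hub (290,370). Lower it and watch the force.

Call:
step_arm --pt "0 0 -0.3" --pt "0 0 -0.4" --pt "0 0 -0.3" --pt "0 0 -0.1" --pt "0 0 -0.1" --pt "0 0 -0.1" --pt "0 0 -0.1" --pt "0 0 -0.1" --pt "0 0 0" --turn '[0,0,0,0,0,0,0,0,0]'

```text
time: 39.4
ee_pos: [0.6307, -0.0488, 0.1698]
eef_rot: [0.055, 0.998, 0.0, -0.0]
ft_force: [0.5, 0.5, -1.0]
width: 0.0139
grip_force: 30.0
```

Call:
step_arm --pt "0 0 -0.15" --pt "0 0 -0.15" --pt "0 0 -0.15" --pt "0 0 -0.15" --pt "0 0 -0.1" --pt "0 0 -0.1" --pt "0 0 0" --turn '[0,0,0,0,0,0,0]'

```text
time: 40.1
ee_pos: [0.6307, -0.0488, 0.1497]
eef_rot: [0.055, 0.998, 0.0, -0.0]
ft_force: [-0.6, 0.2, -1.3]
width: 0.0141
grip_force: 30.0
```

Call:
step_arm --pt "0 0 -0.06" --pt "0 0 -0.06" --pt "0 0 -0.06" --pt "0 0 -0.06" --pt "0 0 0" --pt "0 0 0" --turn '[0,0,0,0,0,0]'

```text
time: 40.7
ee_pos: [0.6315, -0.0487, 0.1483]
eef_rot: [0.055, 0.998, -0.001, 0.001]
ft_force: [-13.8, -1.5, 29.3]
width: 0.014
grip_force: 30.0
```

Shoulder is home on tall (29 N at TCP 0.148). Withdraw, check mid and move to it.

Call:
step_arm --pt "0 0 0.1" --pt "0 0 0" --pt "0 0 0.3" --pt "0 0 0.5" --pt "0 0 0.7" --pt "0 0 0.7" --pt "0 0 0" --pt "0 0 0" --turn '[0,0,0,0,0,0,0,0]'

```text
time: 41.5
ee_pos: [0.6309, -0.0488, 0.2015]
eef_rot: [0.055, 0.998, 0.0, 0.0]
ft_force: [-0.0, -0.9, -1.2]
width: 0.0136
grip_force: 30.0
```

Call:
step_arm --pt "-0.1 -0.6 0" --pt "-0.1 -0.8 0" --pt "-0.1 -0.8 0" --pt "-0.1 -0.8 0" --pt "-0.1 -0.8 0" --pt "-0.07 -0.8 0" --pt "0 -0.8 0" --pt "0 -0.18 0" --pt "0 0 0" --pt "0 0 0" --turn '[0,0,0,0,0,0,0,0,0,0]'

```text
time: 42.5
ee_pos: [0.6165, -0.1872, 0.2013]
eef_rot: [0.054, 0.999, 0.0, -0.0]
ft_force: [0.0, 0.4, -1.9]
width: 0.0138
grip_force: 30.0
```

```bash
python3 - <<'E'
from chk import *
chk('t8')
c=snap('side','s8');R=cloud(c).reshape(-1,3)
for nm,y0,y1,top in(('tall',-.1,.01,.132),('mid',-.24,-.135,.118)):
  m=R[(R[:,0]>.55)&(R[:,0]<.71)&(R[:,1]>y0)&(R[:,1]<y1)]
  for nn,k in(('hub',m[abs(m[:,2]-top)<.003]),('led',m[abs(m[:,2]-.076)<.004])):
    if len(k)>5: print(nm,nn,rect(k),k[:,2].mean(),len(k))
a=c['image'][200:400,300:500,::-1];cv2.imwrite('pics/s8c.png',cv2.convertScaleAbs(cv2.resize(a,(600,600),interpolation=3),alpha=1.5))
E
```

```text
tall ledge rect [ 0.6312 -0.0494] [0.056 0.112] -6.53 zL 0.0759 zS 0.0762 289 195 hub [ 0.6308 -0.0494] [0.034 0.047] 0.1321
mid ledge rect [ 0.6167 -0.1895] [0.058 0.112] -6.75 zL 0.0757 zS 0.076 300 35 hub [ 0.6163 -0.1892] [0.035 0.047] 0.1182
42.55 [ 0.6166 -0.1868  0.2015] [ 0.35145478  0.35742228 -1.2241563 ]
tall hub ((0.618356466293335, -0.04948945343494415), (0.0359816700220108, 0.018580898642539978), 81.99988555908203) 0.13201506799736903 114
tall led ((0.6203140616416931, -0.048446543514728546), (0.05900953337550163, 0.08593961596488953), 84.20268249511719) 0.07590217804877819 366
mid hub ((0.617980420589447, -0.1877017766237259), (0.03686896711587906, 0.04487378150224686), 83.822021484375) 0.11830374360163963 227
mid led ((0.618116021156311, -0.1882551908493042), (0.05915713682770729, 0.11019066721200943), 83.19874572753906) 0.07617767775258119 743
```

View pics/s8c.png

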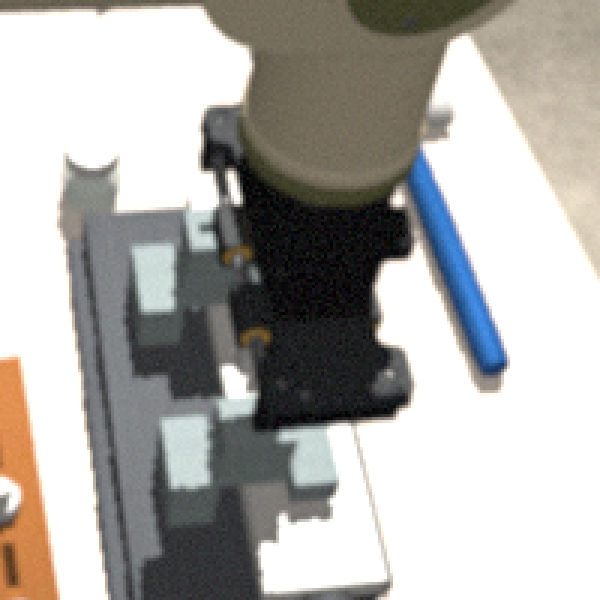

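Both brackets are still level (tall (180,270), mid (240,430)). Lower towards mid.

Call:
step_arm --pt "0 0 -0.3" --pt "0 0 -0.4" --pt "0 0 -0.4" --pt "0 0 -0.15" --pt "0 0 0" --pt "0 0 0" --turn '[0,0,0,0,0,0]'

```text
time: 43.2
ee_pos: [0.6167, -0.1882, 0.1704]
eef_rot: [0.055, 0.998, 0.0, 0.0]
ft_force: [0.3, -0.1, -1.1]
width: 0.0137
grip_force: 30.0
```

Call:
step_arm --pt "0 0 -0.1" --pt "0 0 -0.1" --pt "0 0 -0.1" --pt "0 0 -0.1" --pt "0 0 -0.1" --pt "0 0 -0.1" --pt "0 0 0" --turn '[0,0,0,0,0,0,0]'

```text
time: 43.9
ee_pos: [0.6164, -0.1882, 0.1549]
eef_rot: [0.055, 0.998, 0.0, -0.0]
ft_force: [-0.2, 0.4, -1.4]
width: 0.0137
grip_force: 30.0
```

In the slot. Push it home.

Call:
step_arm --pt "0 0 -0.2" --pt "0 0 -0.2" --pt "0 0 -0.2" --pt "0 0 -0.15" --pt "0 0 -0.1" --pt "0 0 -0.06" --pt "0 0 -0.05" --pt "0 0 0" --pt "0 0 0" --pt "0 0 0" --turn '[0,0,0,0,0,0,0,0,0,0]'

```text
time: 44.9
ee_pos: [0.6167, -0.1883, 0.1344]
eef_rot: [0.055, 0.998, -0.001, 0.0]
ft_force: [-13.2, 1.6, 23.2]
width: 0.0138
grip_force: 30.0
```

Call:
step_arm --pt "0 0 0.1" --pt "0 0 0.1" --pt "0 0 0.4" --pt "0 0 0.6" --pt "0 0 0.7" --pt "0 0 0.7" --pt "-0.3 0 0.1" --pt "-0.6 0.2 0" --pt "-0.6 0.2 0" --pt "-0.6 0.2 0" --pt "-0.6 0.2 0" --pt "-0.6 0.2 0" --turn '[0,0,0,0,0,0,-0.8,-0.9,-0.9,-0.9,-0.9,-0.9]'

```text
time: 46.1
ee_pos: [0.5339, -0.1628, 0.2]
eef_rot: [0.366, 0.931, 0.0, 0.001]
ft_force: [-0.4, 0.7, -0.6]
width: 0.0138
grip_force: 30.0
```

Call:
step_arm --pt "-0.6 0.2 0" --pt "-0.6 0.2 0" --pt "-0.6 0.2 0" --pt "-0.6 0.2 0" --pt "-0.6 0.2 0" --pt "-0.19 0.02 -0.4" --pt "0 0 -0.6" --pt "0 0 -0.6" --pt "0 0 -0.5" --pt "0 0 -0.4" --pt "0 0 0" --pt "0 0 0" --turn '[-0.9,-0.9,-0.9,-0.9,-0.9,-0.9,-0.9,-0.9,-0.2,0,0,0]'

```text
time: 47.3
ee_pos: [0.4547, -0.1376, 0.1369]
eef_rot: [0.729, 0.685, 0.0, 0.0]
ft_force: [0.8, -0.7, -2.5]
width: 0.014
grip_force: 30.0
```

```bash
python3 - <<'E'
from chk import *
import math
chk('t9')
s=read_state();q=s['eef_rot'];t=s['ee_pos'];print(np.degrees(2*math.atan2(q[1],q[0])),s['width'],t)
c=snap('side','s9');a=c['image'][250:440,260:360,::-1];cv2.imwrite('pics/s9c.png',cv2.convertScaleAbs(cv2.resize(a,(316,600),interpolation=3),alpha=1.4))
E
```

```text
tall ledge rect [ 0.6309 -0.0498] [0.057 0.112] -6.13 zL 0.0757 zS 0.076 282 194 hub [ 0.6304 -0.0493] [0.034 0.047] 0.1321
mid ledge rect [ 0.6283 -0.1896] [0.056 0.09 ] -6.73 zL 0.0769 zS 0.0761 65 160 hub [ 0.6169 -0.1893] [0.035 0.047] 0.118
47.35 [ 0.4549 -0.1378  0.1371] [ 0.4134044   0.54400677 -1.05426074]
86.42729916392393 0.013701420304366746 [ 0.45487164 -0.1377569   0.13713334]
```

View pics/s9c.png

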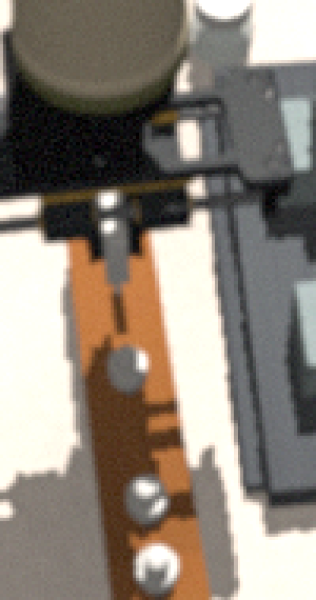

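The gauge (115,265) is lined up with its free slot (120,315), pose as at pick-up. Lower it.

Call:
step_arm --pt "0 0 -0.4" --pt "0 0 -0.5" --pt "0 0 -0.4" --pt "0 0 -0.2" --pt "0 0 -0.1" --pt "0 0 -0.1" --pt "0 0 -0.1" --pt "0 0 -0.1" --pt "0 0 -0.1" --pt "0 0 0" --turn '[0,0,0,0,0,0,0,0,0,0]'

```text
time: 48.4
ee_pos: [0.4542, -0.1377, 0.0861]
eef_rot: [0.729, 0.684, -0.0, -0.0]
ft_force: [-1.2, 0.5, -0.5]
width: 0.0134
grip_force: 30.0
```

Call:
step_arm --pt "0 0 -0.2" --pt "0 0 -0.2" --pt "0 0 -0.2" --pt "0 0 -0.15" --pt "0 0 -0.1" --pt "0 0 -0.1" --pt "0 0 -0.05" --pt "0 0 -0.04" --pt "0 0 0" --pt "0 0 0" --turn '[0,0,0,0,0,0,0,0,0,0]'

```text
time: 49.4
ee_pos: [0.4546, -0.1377, 0.0622]
eef_rot: [0.729, 0.684, -0.001, 0.0]
ft_force: [-12.0, 4.0, 29.7]
width: 0.0136
grip_force: 30.0
```

Home on the rack. Relieve the force, open and retreat.

Call:
step_arm --pt "0 0 0.08" --pt "0 0 0" --turn '[0,0]'

```text
time: 49.6
ee_pos: [0.4547, -0.1379, 0.0626]
eef_rot: [0.729, 0.684, 0.0, 0.0]
ft_force: [-0.2, 0.3, -1.2]
width: 0.0138
grip_force: 30.0
```

Call:
step_arm --pt "0 0 0" --pt "0 0 0" --pt "0 0 0" --pt "0 0 0" --pt "0 0 0" --pt "0 0 0" --pt "0 0 0.3" --pt "0 0 0.6" --pt "0 0 0.8" --pt "0 0 0.8" --pt "0 0 0.8" --pt "0 0 0.8" --turn '[0,0,0,0,0,0,0,0,0,0,0,0]' --grip 0

```text
time: 50.8
ee_pos: [0.4544, -0.1376, 0.1662]
eef_rot: [0.729, 0.685, 0.0, 0.0]
ft_force: [0.0, 0.6, -0.9]
width: 0.0865
grip_force: 0.0
```

Call:
step_arm --pt "-0.2 0.8 0.5" --pt "-0.2 0.8 0.5" --pt "-0.2 0.8 0.5" --pt "-0.2 0.8 0" --pt "-0.2 0.8 0" --pt "-0.2 0.8 0" --pt "-0.2 0.8 0" --pt "0 0.8 0" --pt "0 0.4 0" --pt "0 0 0" --pt "0 0 0" --turn '[0,0,0,0,0,0,0,0,0,0,0]'

```text
time: 51.9
ee_pos: [0.4192, 0.0317, 0.2021]
eef_rot: [0.729, 0.684, -0.0, -0.0]
ft_force: [0.5, 0.2, -0.0]
width: 0.087
grip_force: 0.0
```

```bash
python3 - <<'E'
from chk import *
chk('t10')
c=snap('side','s10');R=cloud(c).reshape(-1,3)
g=R[(abs(R[:,0]-.4545)<.03)&(abs(R[:,1]+.138)<.03)&(R[:,2]>.08)];print('gauge top',np.percentile(g[:,2],[50,95]),rect(g))
a=c['image'][180:480,220:480,::-1];cv2.imwrite('pics/s10c.png',cv2.convertScaleAbs(cv2.resize(a,(520,600),interpolation=3),alpha=1.4))
E
```

```text
tall ledge rect [ 0.6309 -0.0496] [0.057 0.111] -6.42 zL 0.076 zS 0.0765 285 199 hub [ 0.6308 -0.0496] [0.034 0.048] 0.132
mid ledge rect [ 0.6164 -0.1884] [0.058 0.113] -5.55 zL 0.0758 zS 0.0761 300 226 hub [ 0.6169 -0.1895] [0.035 0.047] 0.118
51.95 [0.4193 0.0314 0.2021] [ 0.13756913 -0.51424652 -0.10589222]
gauge top [0.09597638 0.09821021] ((0.45611217617988586, -0.1372712403535843), (0.04385955259203911, 0.014150532893836498), 85.95623779296875)
```

View pics/s10c.png

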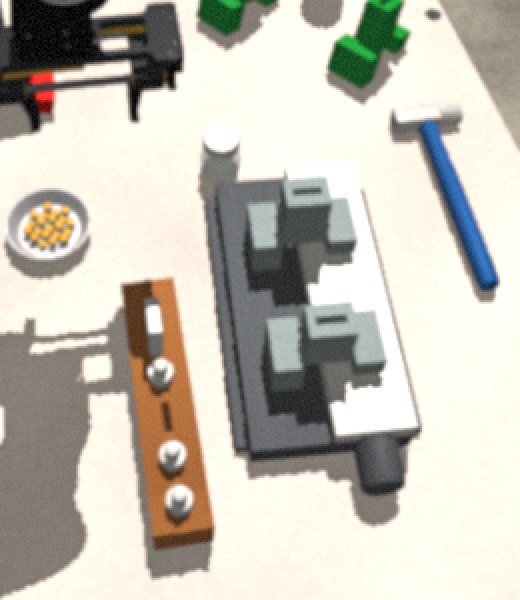

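Both brackets are level at (300,230) and (325,345), and the gauge is upright in the rack at (153,325), its top at z 0.096. The dies and dish are in place and the arm is clear.

```bash
python3 -c "
from bench import *
print(close_job())"
```

```text
the job is handed in; nothing more can be done
None
```

The job is handed in (its verdict was not shown): both brackets present, tall and mid (low was absent), were stood level on the anvil, press-checked and gauged tallest first, the gauge is back upright in its rack slot, and the dies and dish were left in place.

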